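# Bring the rolling mill's oil stem to the top

### The job

The rolling mill on the jeweller's bench is due for oiling: turn its handwheel by pushing on its spokes, as many in turn as it takes, until the brass oil stem with the red cap points straight up, then move clear of the wheel. Do not push on the oil stem itself, and leave the jar, the cup and the hammer where they are.

Things in the scene. Friction and masses are not known exactly. Their poses are not given: they have to be found in the camera images.
- axle (a point): Centre of the handwheel, 170 mm above the bench, on the axle of the green rolling mill (fixed; 84 mm wide in y, 280 mm high). Axes are the mill's and do not turn with the wheel: x level along the axle, out of the mill through the wheel; y level in the wheel's plane; z up. The wheel lies in the y-z plane here; the mill's frame ends 45 mm behind it (-x).
- wheel (a joint): Turn of the handwheel (rad) about the x axis of axle. 0 and 6.283: oil stem straight up; at q the stem points along (y, z) = (-sin q, cos q) in the axes of axle. It turns either way with no stop in reach. Friction of about 0.45 N m holds it where it is left: some 5 N on a spoke turns it.
- spoke_ball (a point): Centre of the black ball (22 mm across) on the end of one spoke, 125 mm from the axle. Six straight round steel spokes, 12 mm thick, stand at 30, 90, 150, 210, 270 and 330 degrees from the oil stem, all with such balls; this one is at +30 (sense of wheel). A green rim 12 mm thick joins them at 65 mm radius; spokes are bare from 71 to 114 mm from the axle.
- oil_stem: The brass oil stem on the rim, midway between two spokes: 10 mm thick, 42 mm long with its red cap (16 mm across), in the wheel's plane. The origin is its foot on the rim, 65 mm from the axle; z points along it, away from the axle. It turns with the wheel and is not to be pushed on (a light brush does no harm).
- stem_tip (a point): The end of the red cap, 107 mm from the axle.
- jar: Loose closed glass jar with a black lid, 60 mm across, 75 mm high, standing beside the mill; origin at the centre of its underside. To be left alone.
- cup: Loose open steel cup, 68 mm across, 70 mm high, standing beside the mill; origin at the centre of its underside. To be left alone.
- hammer: Loose hammer lying flat on the bench in front of the wheel, roughly across the axle: about 260 mm long, 26 mm high; origin under the middle of its length, x axis along the handle towards the head. To be left alone.

How it is judged (in metres and radians):
At the end, for the whole second after the job is handed in: The oil stem points up within 0.12 rad (7 degrees) of the vertical, the wheel is at rest, and the jar, the cup and the hammer are within 20 mm of where they began (angle between oil_stem's own z axis and vertical below 0.12 rad and height (world z) of stem_tip above 0.27 m and velocity of joint wheel between -0.05 and 0.05 rad/s and distance of each of jar, cup, hammer from where it was at the start of the episode below 0.02 m); the robot touches nothing.
It fails at once if the oil stem is pushed on with more than 4 N (contact force between any of the fingers, the arm and oil_stem above 4 N).
It fails at once if the jar, the cup or the hammer is moved, lifted or carried 20 mm or more (distance of any of jar, cup, hammer from where it was at the start of the episode above 0.02 m).
It also fails if it takes over 66 s, if anything falls off the work surface, if the arm or the gripper's body presses on something with over 40 N, if the wrist force passes 120 N, or if a joint passes its speed limit or range.

### The arm

A 6-joint arm with a two-finger parallel gripper is mounted at the origin on the work surface. World frame = base frame: x ahead of the robot, y to its left, z up, the work surface at z = 0. Lengths are in m, angles in degrees, forces in N, time in s.
With the tool pointing down it reaches from about 0.35 to 0.875 m from the base axis. Payload 4.2 kg.
Tool frame: the origin (TCP) lies midway between the tips of the shut fingers; the grasp point (between the pads) lies 19 mm behind it; z points along the fingers, y is the line along which they close (so a half turn about z gives the same grasp; the last joint's range is limited). The gripper opens to 87 mm and grips with 3 to 60 N. Pads are 19 mm wide; open, the fingers measure 117 mm over their backs; the gripper's body (75 mm by 190 mm) begins 51 mm behind the grasp point.
Start: joints at [84.947, 22.042, 0.453, 0, -68.411, -14.817], TCP at [0.212, 0.588, 0.223] pointing down, gripper open.
Joint ranges: [-179.83, 179.83], [-69.29, 118.12], [-61.27, 80.66], [-181.25, 117.63], [-171.15, -9.14], [-177.46, 177.46]. Speed limits (degrees/s): [159.86, 159.86, 180, 180, 180, 180].

### API

Orientations are given as [roll, pitch, yaw] about the fixed x, y, z axes, in that order (R = Rz(yaw) Ry(pitch) Rx(roll)).
In Python, from workcell import env gives the robot as it stands. The module is installed in compiled form; this text tells all that it offers. Calls block until the motion is done:
- env.goto(position, orientation): joint-space move of the TCP to a pose.
- env.move_straight(position, rotation=None, rate=0.15, force_limit=None): straight line of the TCP; rotation=None keeps the orientation; rate is the mean speed in m/s. With force_limit (N) it stops when the force on the tool has changed by that much, and returns True; else False.
- env.set_joints(angles): joint-space move.
- env.gripper_to(opening, grasp_force=None): opening from 0.0 (shut) to 1.0 (fully open); grasp_force is the grip in N (None keeps the last); returns when the fingers have stopped.
- env.dwell(seconds).
- env.inverse_kinematics(position, orientation): joint angles nearest the present ones, or None.
- env.read_state(): the state.
- env.grab_frame(name): name is "scene" or "top" or "wrist"; returns a dict with "image" (400x640x3 uint8, blue, green, red), "fx", "fy", "cx", "cy" (pixels), "position" and "orientation" of the camera in the world. Camera axes: x right, y up, looking along -z (the intrinsics and any distortion apply to the point x, -y, -z); pixel columns grow to the right and rows downward; lengths in m; the calibration is good to about 2 mm. The wrist camera is an equidistant fisheye: a pixel r from the principal point sees the ray r / f radians off the axis. A picture is of the moment at which its call begins. There is no depth.
A pose or a line that the arm cannot do raises env.Unreachable and nothing moves.
- env.close_job(): hands the job in; it is judged then, once.
Trained networks look in a picture, given as the dict that the camera call returned (one of the last four; its "shot" number tells which), for a name from the list of things; names that differ only in an ending like _2 or _b are one class to them, and where a whole thing is asked for, a point or a joint stands for the part that bears it (a point fixed in the world has none). Each returns a list of dicts, best first, with "score" (0 to 1); they miss things now and then, are a little off and sometimes report something else, mostly with a low value. They report only what shows in the picture. A call takes as long as a camera call.
- env.search_frame(picture, thing): "xyz" ([x, y, z] in m, in world coordinates, good to about 4 mm: the middle of the surface that is visible of it).
- env.trace(picture, thing): "mask" (400x640 bool, what is visible of it).
The state is a dict: "clock": time; "joint_positions": joint angles; "qvel": joint speeds; "joint_torque": joint torques, N m; "position": TCP position; "tool_rot": TCP orientation; "force": force on the tool from outside, world axes, zero at the start; "wrist_torque": the same for the moment, N m; "opening": opening from 0.0 (shut) to 1.0 (fully open); "finger_force": force on a finger pad.
Only numpy, scipy, OpenCV 4.12 (cv2) and the standard library are available. Lean on these libraries where they do the work, as an engineer would, in place of code of your own. Each camera call takes 0.05 s, during which the arm holds its last target. There are 200 camera calls.

## Working session

There is one attempt and no reset: what is moved stays moved. The work goes in short steps, each a Python script; the robot and the scene stay as the last script left them, time stands still between calls to the robot, and variables do not carry over. Pictures are saved under pics/ and viewed, at most 10 in all, crops included, and the job is handed in when it is done.

```bash
mkdir -p pics; python3 - <<'E'
from workcell import env
import cv2,numpy as np
ims=[]
for n in ["scene","top"]:
    p=env.grab_frame(n); ims.append(p["image"]); print(n,np.round(p["position"],3),np.round(p["orientation"],1),p["fx"])
    for t in ["axle","wheel","spoke_ball","oil_stem","stem_tip","jar","cup","hammer"]:
        try: print(t,[(np.round(d["xyz"],3).tolist(),round(d["score"],2)) for d in env.search_frame(p,t)][:7])
        except Exception as e: print(t,e)
cv2.imwrite("pics/a.png",ims[0]);cv2.imwrite("pics/b.png",ims[1])
s=env.read_state();print(s["clock"],s["tool_rot"],s["force"])
E
```

```text
scene [1.378 0.244 1.4  ] [ 32.5   0.4 104.7] 498.20164839513467
axle [([0.571, -0.024, 0.199], 0.96)]
wheel [([0.622, -0.013, 0.185], 0.82)]
spoke_ball [([0.627, -0.019, 0.183], 0.94)]
oil_stem [([0.62, -0.017, 0.186], 0.6), ([0.635, -0.083, 0.109], 0.53)]
stem_tip [([0.632, -0.08, 0.106], 0.49), ([0.568, -0.018, 0.2], 0.42)]
jar [([0.558, 0.256, 0.071], 0.93)]
cup [([0.703, -0.269, 0.043], 0.96)]
hammer [([0.728, 0.062, 0.022], 0.79)]
top [0.436 0.019 1.45 ] [  8.7   1.3 -90.7] 422.91570852861815
axle [([0.528, -0.022, 0.233], 0.74)]
wheel [([0.612, -0.014, 0.189], 0.92)]
spoke_ball [([0.613, -0.016, 0.193], 0.92)]
oil_stem []
stem_tip []
jar [([0.535, 0.251, 0.07], 0.55)]
cup [([0.712, -0.274, 0.034], 0.67)]
hammer [([0.72, 0.059, 0.026], 0.87)]
0.9 [-1.79995865e+02  1.62585940e-03 -1.98715428e+01] [-0.40398349  0.09949368 -0.71346592]
```

View pics/a.png

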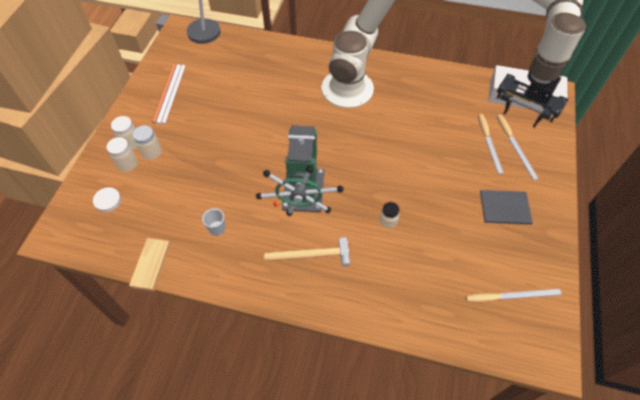

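View pics/b.png

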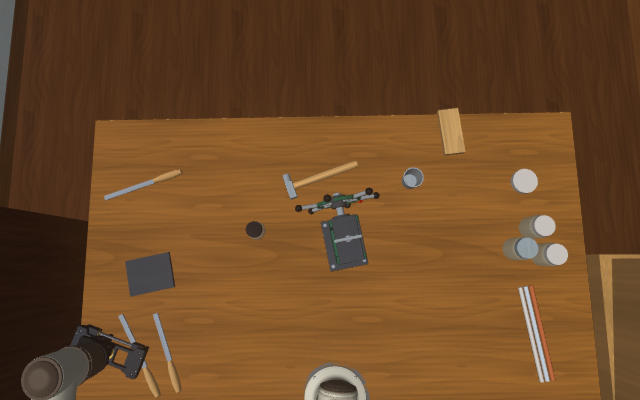

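The mill faces away from the robot, with the wheel at about (0.62, -0.01). In the scene view the balls are near (267,173), (258,196), (290,212), (325,208), (340,188) and (310,168). The red cap is near (276,204), at lower -y, so q is about 130°. In the top view the wheel runs from (299,208) to (377,195). Next I'll enlarge both views to get exact ball pixels.

```bash
python3 - <<'E'
import cv2,numpy as np
a=cv2.imread("pics/a.png")[155:225,245:355]; b=cv2.imread("pics/b.png")[180:225,285:395]
f=lambda i:cv2.resize(i,None,fx=7,fy=7,interpolation=cv2.INTER_CUBIC)
o=np.vstack([f(a)[:490],f(b)])[:800]
o=cv2.resize(o,None,fx=.74,fy=.74) if o.shape[0]>600 else o
print(o.shape);cv2.imwrite("pics/c.png",o)
E
```

```text
(592, 570, 3)
```

View pics/c.png

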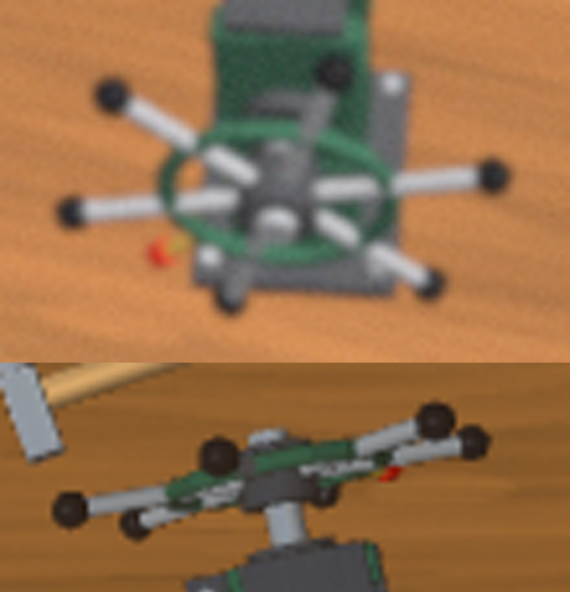

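The crop gives clear pixels for all six balls and the cap in both views. I'll fit axle x, y, yaw and q to them, then check that the whole stroke is reachable.

```bash
cat > h.py <<'E'
import numpy as np
from scipy.spatial.transform import Rotation as R
from scipy.optimize import least_squares
def proj(c,P):
    p=R.from_euler('xyz',c["orientation"],degrees=True).inv().apply(np.atleast_2d(P)-c["position"])
    return np.c_[c["cx"]+c["fx"]*p[:,0]/-p[:,2], c["cy"]-c["fy"]*p[:,1]/-p[:,2]]
def pt(par,phi,r):
    x,y,yaw=par[:3]; phi=np.radians(phi); l=-np.sin(phi)*r
    return np.stack([x-np.sin(yaw)*l, y+np.cos(yaw)*l, .17+np.cos(phi)*r],-1)
OFF=np.r_[30,90,150,210,270,330,0]; RAD=np.r_[[.125]*6,.102]
def fit(obs,x0):  # obs: list of (cam, px(k,2), idx)
    f=lambda p:np.concatenate([(proj(c,pt(p,p[3]+OFF[i],RAD[i]))-px).ravel() for c,px,i in obs])
    s=least_squares(f,x0,x_scale=[.01,.01,.1,5],loss='soft_l1'); return s.x,f(s.x)
def tool(par,phif,lean,r):
    """TCP pose: tip at (r,phif) in wheel plane, gripper leaning `lean` deg towards mill +y; tool y along axle"""
    a=np.radians(lean); M=R.from_euler('z',par[2])
    z=M.apply([0,-np.sin(a),-np.cos(a)]); y=M.apply([1.,0,0])*YS; x=np.cross(y,z)
    return pt(par,phif,r), R.from_matrix(np.c_[x,y,z]).as_euler('xyz',degrees=True), z
YS=1
E
python3 - <<'E'
from workcell import env
import h,numpy as np
from h import *
A=np.array([(231,297),(430,283),(493,176),(333,71),(113,95),(71,212),(160,252)])/5.18+[245,155]
B=(np.array([(325,493),(135,522),(71,510),(218,456),(435,420),(472,442),(388,474)])-[0,362.6])/5.18+[285,180]
c1=env.grab_frame("scene");c2=env.grab_frame("top");i=np.arange(7)
j=np.r_[0:6]
for o in ([(c1,A,i),(c2,B,i)],[(c1,A,i)],[(c2,B[j],j)]):
    p,r=fit(o,[.62,-.014,.17,132]); print(np.round(p,4).tolist(),np.round(r,1).tolist())
p,_=fit([(c1,A,i),(c2,B,i)],[.62,-.014,.17,132]); np.save("p.npy",p)
j0=None
for s in (1,-1):
  h.YS=s
  for ph,le in ((72,-40),(72,-20),(40,-23),(0,0),(-40,23),(-81,46),(-81,30)):
    for back in (0,.15):
        P,o,z=tool(p,ph,le,.095); q=env.inverse_kinematics(P-back*z,o)
        print(s,ph,le,back,None if q is None else np.round(q).tolist())
E
```

```text
[0.6144, -0.0165, 0.1848, 134.2961] [-0.6, 0.0, -0.5, -0.2, -0.4, -0.4, -0.2, 0.1, -0.6, -0.4, -0.0, -0.5, -0.3, -0.2, -0.9, -0.4, -0.2, 0.1, -0.5, -0.1, -0.2, 0.1, -0.3, 0.3, -0.6, 0.2, -0.5, -1.1]
[0.6148, -0.0152, 0.1862, 134.3731] [-0.1, 0.2, -0.1, -0.0, -0.0, -0.3, 0.1, 0.3, -0.2, -0.1, 0.4, -0.2, 0.1, 0.1]
[0.6145, -0.018, 0.1861, 133.9701] [-0.3, -0.5, 0.4, 0.0, -0.1, -0.1, 0.1, 0.2, -0.0, 0.2, -0.1, 0.0]
1 72 -40 0 [-14.0, 36.0, 23.0, -36.0, -95.0, -153.0]
1 72 -40 0.15 [-21.0, 38.0, 44.0, -37.0, -114.0, -159.0]
1 72 -20 0 [-5.0, 29.0, 13.0, -20.0, -80.0, -160.0]
1 72 -20 0.15 [-9.0, 28.0, 31.0, -19.0, -100.0, -162.0]
1 40 -23 0 [-4.0, 27.0, 16.0, -22.0, -86.0, -162.0]
1 40 -23 0.15 [-9.0, 28.0, 36.0, -22.0, -105.0, -165.0]
1 0 0 0 [14.0, 20.0, 3.0, 0.0, -73.0, 177.0]
1 0 0 0.15 [14.0, 18.0, 21.0, 0.0, -93.0, 177.0]
1 -40 23 0 [30.0, 20.0, -12.0, 23.0, -68.0, 150.0]
1 -40 23 0.15 [35.0, 17.0, 5.0, 21.0, -88.0, 153.0]
1 -81 46 0 [39.0, 28.0, -23.0, 42.0, -71.0, 126.0]
1 -81 46 0.15 [48.0, 27.0, -7.0, 35.0, -88.0, 131.0]
1 -81 30 0 [35.0, 24.0, -18.0, 30.0, -64.0, 138.0]
1 -81 30 0.15 [42.0, 21.0, -3.0, 26.0, -83.0, 142.0]
-1 72 -40 0 [-14.0, 36.0, 23.0, -36.0, -95.0, 27.0]
-1 72 -40 0.15 [-21.0, 38.0, 44.0, -37.0, -114.0, 21.0]
-1 72 -20 0 [-5.0, 29.0, 13.0, -20.0, -80.0, 20.0]
-1 72 -20 0.15 [-9.0, 28.0, 31.0, -19.0, -100.0, 18.0]
-1 40 -23 0 [-4.0, 27.0, 16.0, -22.0, -86.0, 18.0]
-1 40 -23 0.15 [-9.0, 28.0, 36.0, -22.0, -105.0, 15.0]
-1 0 0 0 [14.0, 20.0, 3.0, 0.0, -73.0, -3.0]
-1 0 0 0.15 [14.0, 18.0, 21.0, 0.0, -93.0, -3.0]
-1 -40 23 0 [30.0, 20.0, -12.0, 23.0, -68.0, -30.0]
-1 -40 23 0.15 [35.0, 17.0, 5.0, 21.0, -88.0, -27.0]
-1 -81 46 0 [39.0, 28.0, -23.0, 42.0, -71.0, -54.0]
-1 -81 46 0.15 [48.0, 27.0, -7.0, 35.0, -88.0, -49.0]
-1 -81 30 0 [35.0, 24.0, -18.0, 30.0, -64.0, -42.0]
-1 -81 30 0.15 [42.0, 21.0, -3.0, 26.0, -83.0, -38.0]
```

```bash
python3 - <<'E'
from workcell import env
import h,numpy as np,cv2
from h import *
h.YS=-1; p=np.load("p.npy"); r=.095
env.gripper_to(0.0)
s=env.read_state(); P=np.array(s["position"]); env.move_straight([P[0],P[1],.45],rate=.3)
T,o,z=tool(p,0,0,r); env.goto(T-.2*z,o)
T,o,z=tool(p,74,-42,r); env.goto(T-.13*z,o)
f0=np.array(env.read_state()["force"])
hit=env.move_straight(T,rate=.15,force_limit=8); print("entry hit",hit,env.read_state()["clock"])
if not hit:
  for ph in np.arange(66,-67,-8):
    T,o,z=tool(p,ph,-.57*ph,r); hit=env.move_straight(T,o,rate=.06,force_limit=35)
    s=env.read_state(); print(ph,hit,np.round(np.array(s["force"])-f0,1),round(s["clock"],1),np.round((np.array(s["position"])-T)*1e3,1))
    if hit: break
cv2.imwrite("pics/d.png",cv2.resize(env.grab_frame("scene")["image"][140:240,230:370],None,fx=5,fy=5,interpolation=cv2.INTER_CUBIC))
E
```

```text
entry hit False 8.0333
66 False [-0.3  0.5 -1.6] 8.4 [ 0.3 -0.1  1.2]
58 False [-0.2  0.5 -1.3] 8.8 [-0.1  0.1 -0. ]
50 False [-0.2  0.4 -0.7] 9.2 [-0.1  0.3 -0. ]
42 False [-1.  -0.6 -1.1] 9.5 [-0.2  0.4  0. ]
34 False [-0.6  0.  -1.4] 9.9 [-0.2  0.3 -0.1]
26 False [-1.2  0.3  0.4] 10.3 [-0.2  0.3 -0.2]
18 False [-1.1  0.4 -2.4] 10.7 [-0.1  0.3 -0.2]
10 False [-0.1  0.3 -0.8] 11.0 [-0.1  0.2 -0.2]
2 False [-0.8  0.9 -0.5] 11.4 [-0.1  0.2 -0.1]
-6 False [ 0.3 -1.8 -1.9] 11.8 [-0.1 -0.1  0.1]
-14 False [-0.3 -1.3 -1.1] 12.2 [-0.1 -0.1  0.1]
-22 False [ 0.1 -1.  -0.4] 12.5 [-0.1  0.1  0.1]
-30 False [-0.7 -0.5 -0.6] 12.9 [-0.   0.2  0.1]
-38 False [-1.2 -0.4 -0.6] 13.3 [0.  0.2 0. ]
-46 False [ 0.1 -0.4 -0.8] 13.7 [ 0.   0.3 -0. ]
-54 False [-2.1  0.4 -0.7] 14.0 [ 0.   0.2 -0. ]
-62 False [ 0.1 -1.   0. ] 14.4 [ 0.   0.2 -0.1]
```

View pics/d.png

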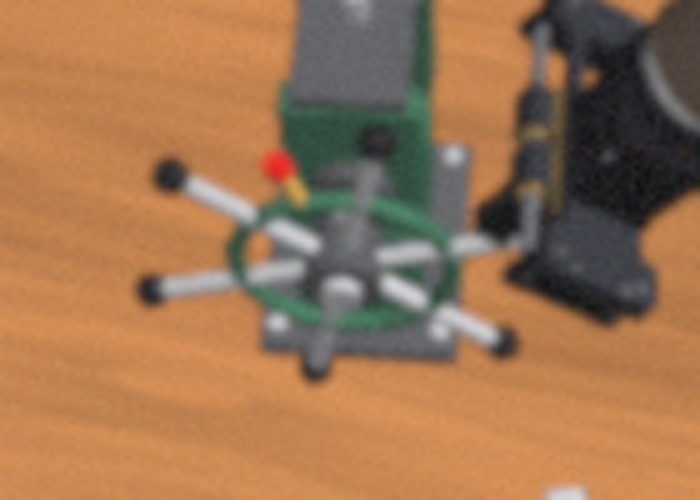

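The wheel followed the finger and the stem is now slightly left of up, with the cap at (278,165). I'll measure q and push the remainder, then look again.

```bash
python3 - <<'E'
from workcell import env
import h,numpy as np,cv2
from h import *
from scipy.optimize import least_squares
h.YS=-1; p=np.load("p.npy"); r=.095
A=np.array([(170,175),(150,290),(315,368),(503,342),(378,140),(278,165)])/5+[230,140]; i=np.r_[0,1,2,3,5,6]
c=env.grab_frame("scene"); x,res=fit([(c,A,i)],[*p[:3],20]); print(np.round(x,3),np.round(res,1))
q=x[3]
if 5<q<35:
  for ph in np.linspace(-62,-62-q,4)[1:]:
    T,o,z=tool(p,ph,min(-.57*ph,46),r); hit=env.move_straight(T,o,rate=.05,force_limit=35); print(ph,hit)
  env.dwell(.3)
  cv2.imwrite("pics/e.png",cv2.resize(env.grab_frame("scene")["image"][140:240,230:370],None,fx=5,fy=5,interpolation=cv2.INTER_CUBIC))
E
```

```text
[ 6.1500e-01 -1.5000e-02  1.9500e-01  1.9387e+01] [ 0.2  0.1  0.4  0.1 -0.1 -0.3 -0.2 -0.1 -0.1  0.3 -0.2 -0. ]
-68.46221241310145 False
-74.92442482620292 False
-81.38663723930438 False
```

View pics/e.png

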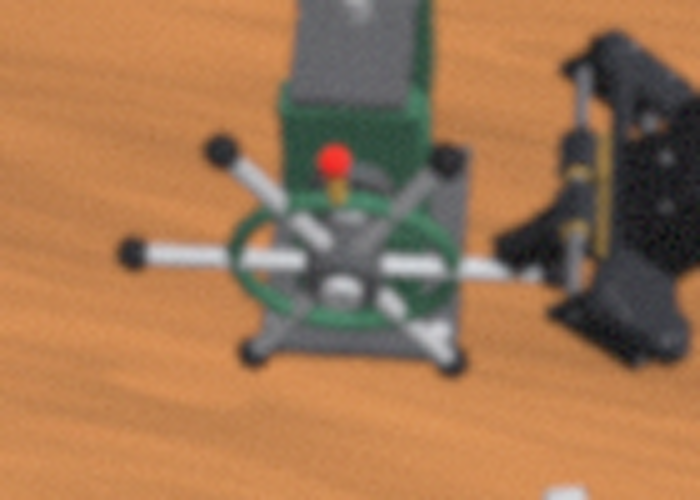

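The stem is now about vertical, with the cap at (335,162). I'll measure q, back out along the tool axis if it's within a few degrees, then measure again.

```bash
python3 - <<'E'
from workcell import env
import h,numpy as np,cv2
from h import *
h.YS=-1; p=np.load("p.npy")
A=np.array([(221,151),(133,253),(253,352),(453,361),(447,158),(335,162)])/5+[230,140]; i=np.r_[0,1,2,3,5,6]
c=env.grab_frame("scene"); x,res=fit([(c,A,i)],[*p[:3],0]); print(np.round(x,3),np.round(res,1))
if abs(x[3])<3:
  s=env.read_state(); P=np.array(s["position"]); z=R.from_euler('xyz',s["tool_rot"],degrees=True).as_matrix()[:,2]
  env.move_straight(P+[0,0,.008],rate=.05); env.move_straight(P+[0,0,.008]-.2*z,rate=.15)
  env.dwell(.5); c=env.grab_frame("scene")
  for t in ("jar","cup","hammer"): print(t,[np.round(d["xyz"],3).tolist() for d in env.search_frame(c,t)][:1])
  s=env.read_state();print(s["clock"],s["position"],np.round(s["force"],1))
  cv2.imwrite("pics/f.png",cv2.resize(c["image"][140:240,230:370],None,fx=5,fy=5,interpolation=cv2.INTER_CUBIC))
E
```

```text
[ 0.615 -0.015  0.194  0.886] [ 0.1 -0.1  0.1  0.1  0.1  0.  -0.2 -0.1 -0.1  0.2 -0.1 -0.1]
jar [[0.559, 0.259, 0.072]]
cup [[0.704, -0.268, 0.043]]
hammer [[0.727, 0.066, 0.022]]
18.5 [0.57066459 0.21720155 0.33121994] [-1.2  0.3 -0.1]
```

View pics/f.png

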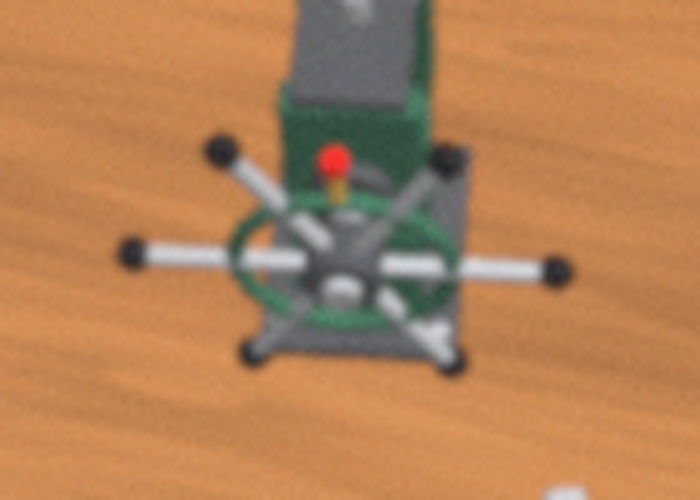

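The wheel hasn't moved: the cap is still at (335,160), so q is about 1°. The arm is clear and the jar, cup and hammer are where they were.

```bash
python3 -c "
from workcell import env
print(env.close_job())"
```

```text
the job is handed in; nothing more can be done
None
```

I turned the handwheel until the oil stem pointed up, about 1° off vertical by my last camera fit. The arm then backed clear, the jar, cup and hammer showed no movement beyond camera error, and I handed the job in (no verdict was returned).

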